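Set a tube in the drilling jig and point out the drill bush

TASK

Get the tube in the drilling jig ready for cross-drilling: push it along its channel until its end sits fully against the end stop, then swing the cam lever round as far as it goes so that the tube is locked. Then point at the wide drill bush, the bigger of the two on top of the jig: hold the fingertips centred over it, about two centimetres above it and touching nothing, dwell there for a good two seconds and finish the program still pointing at it. Push things only: do not lift the tube out, do not touch the two bushes, and leave everything else on the bench as it is.

Things in the scene. Friction and masses are not known exactly. Their poses are not given: they have to be found in the camera images.
- jig: Steel tube-drilling jig, bolted down. Origin on the channel's centre line at bench level; x along the channel toward the end stop, y toward the cam lever's side, z up. Base plate 12 mm thick, x -98 to 102, y -50 to 62 mm. A fence (y -14 to -32 mm, from x -12 mm on, 36 to 41 mm high) and opposite a low lip (18 mm high, from x -11 mm on) guide the tube.
- end_stop (a point): Middle of the end stop's face that the tube's end must meet: jig x 70 mm, y 0, 25.5 mm above the bench.
- plate_top (a point): Middle of the top of the bush plate that bridges the channel: 66 mm along x by 70 mm along y, its top 51 mm above the bench (screw heads at its corners to 55 mm). It carries the two bushes on the centre line, at jig x 37 and 65 mm.
- tube_center (a point): Centre of the pale grey tube in the channel, 90 mm long, 27 mm in diameter, along the jig's x, loose; on its axis, 25.5 mm above the bench. It starts 20 to 40 mm short of the stop; home, its centre is at jig x 25 mm and its near end at x -20 mm. The near end stands clear of fence and lip, over the bare base plate: push there. It slides easily (under 1 N).
- cam_lever (a joint): Angle of the cam lever about its upright pivot, rad: 0 open, 1.31 fully round at its stop, cam pressed on the tube. Seen from above it points (60 degrees + joint value) counter-clockwise from the jig's x, so it swings from beside the end stop back toward the tube's near end. About 1 N at the knob, a little more as the cam bites; it stays where it is left.
- cam_pivot (a point): The lever's pivot axis, at jig x 3 mm, y 29.6 mm, 28 mm above the bench.
- lever_knob (a point): Centre of the black ball knob (19 mm in diameter) at the end of the cam lever, 90 mm from the pivot axis, 32 mm above the bench. The lever's bar is round, 8.4 mm thick, its axis 26 to 32 mm above the bench.
- wide_bush: The wide drill bush: a plain steel collar standing on the bush plate, 25 mm outside, 13 mm bore, 8 mm high. Origin: centre of its underside, 51 mm above the bench; its top is 59 mm above the bench. It sits at either of the two places; fixed.
- narrow_bush: The narrow drill bush: a steel collar, 16 mm outside, 6 mm bore, 8 mm high, 28 mm from the wide one; fixed. Origin: centre of its underside.
- spare_tube: Another such tube, standing on end on the bench just off the jig's base plate on its -y side, its middle about 85 mm from the channel's centre line; 90 mm high. Leave it. Origin at its middle height, on its side.
- punch: Centre punch, 120 x 10 x 10 mm, lying beside the jig on its -y side, toward the front edge of the bench. Leave it.
- caliper_1: Sliding caliper, 74 x 202 x 12 mm, lying behind the jig. Leave it.
- magnet: Red welding magnet square, 35 x 79 x 16 mm, lying left of the jig. Leave it.
- sanding_block: Cork sanding block, 56 x 100 x 29 mm, near the front edge. Leave it.
- clay_car: Clay model car on its slab, 69 x 159 x 62 mm, left of the jig. Leave it.

How it is judged:
By the outcome, as a careful person would: the job done as asked, in the order asked, and still so for the second after the job is handed in, with the robot touching nothing.
It also fails if it takes over 58 s, if anything falls off the work surface, if the arm or the gripper's body presses on something with over 40 N, if the wrist force passes 120 N, or if a joint passes its speed limit or range.

ROBOT

A 6-joint arm with a two-finger parallel gripper is mounted at the origin on a cart in front of the work surface, level with it; the furniture and walls round the work are solid. World frame = base frame: x ahead of the robot, y to its left, z up, the work surface at z = 0. Lengths are in mm, angles in degrees, forces in N, time in s.
With the tool pointing down it reaches from about 400 to 825 mm from the base axis. Payload 7 kg.
Tool frame: the origin (TCP) lies midway between the tips of the shut fingers; the grasp point (between the pads) lies 19 mm behind it (r.pinch_z is the distance from the TCP to the grasp point, in mm); z points along the fingers, y is the line along which they close (so a half turn about z gives the same grasp; the last joint's range is limited). The gripper opens to 85 mm and grips with 20 to 120 N. Pads are 22 mm wide; open, the fingers measure 114 mm over their backs; the gripper's body (76 mm by 85 mm) begins 54 mm behind the grasp point. The pads swing forward as they close: fully open they stand 13 mm farther back than shut.
Start: joints at [90.705, 20.546, 0.682, 0, -70.136, -16.507], TCP at [183.823, 649.465, 231.302] pointing down, gripper open.
Joint ranges: [-176.03, 176.03], [-82.01, 121.73], [-58.28, 71.71], [-173.87, 95.51], [-174.79, -0.11], [-173.66, 173.66]. Speed limits (degrees/s): [136.94, 136.94, 172.46, 180, 180, 180].

INTERFACE

Orientations are given as [roll, pitch, yaw] about the fixed x, y, z axes, in that order (R = Rz(yaw) Ry(pitch) Rx(roll)).
In Python, from station import sense, get_image, ticket, r gives the robot as it stands.
- The arm moves only by the shell command python3 -m jog 'ROWS' [OPENING] [FORCE]. ROWS is JSON, a list of rows, each a list of 2 entries, a list of its own where there are three numbers: the shift along the tool's x, y, z in cm, then the turn about the tool's z in rad. In form: [[[x, y, z], turn], ...]. A call has 1 to 12 rows; each row is the pose to reach, as a shift and turn from the pose commanded when the call began, along the tool's axes at that moment; what a row does not reach only later rows make up. A row lasts 1/12 s, in which the tool goes at most 41.7 mm and 7.16 degrees, less where a joint would pass 70% of its speed; a pose out of reach is approached as far as the arm can. A call with a gripper value outside its range is refused whole. OPENING is the closure, from -1 (fully open) to 1 (shut), so that 0 is half open, set as the call begins (- or left out, the last holds). The fingers move at their own pace and stop on an object; FORCE is the grip in N (left out, the last holds). Time passes only in rows, so rows that repeat a pose let the fingers close. It gives the time, the measured TCP pose, the force, the opening and the grip force at its end, in the units of the state.
- sense(): the state, without advancing time (a new reading comes with each control period).
- get_image(name): name is "side" or "top"; returns a dict with "img" (420x560x3 uint8, red, green, blue), "fov_y" (degrees; the focal length in pixels is half the picture's height over the tangent of half this angle, whatever the lens; pixels are square), "cx", "cy" (the principal point, pixels), "world_from_camera" (4x4, takes a point from camera to world coordinates). Camera axes: x right, y down, z forward; pixel columns grow to the right and rows downward; lengths in mm; the calibration is good to about 2 mm. A picture is of the moment at which its call begins. There is no depth.
- ticket.finish_job(): hands the job in; it is judged then, once.
The state is a dict: "time_s": time; "q": joint angles; "qd": joint speeds; "tau": joint torques, N m; "ee_pos": TCP position; "ee_rot": TCP orientation; "contact_force": force on the tool from outside, world axes, zero at the start; "wrist_torque": the same for the moment, N m; "gripper_width": opening from 0.0 (shut) to 1.0 (fully open); "grip_force": force on a finger pad.
Only numpy, scipy, OpenCV 4.12 (cv2) and the standard library are available. Lean on these libraries where they do the work, as an engineer would, in place of code of your own. Each camera call takes 0.05 s, during which the arm holds its last target. There are 200 camera calls.

## Working session

There is one attempt and no reset: what is moved stays moved. The work goes in short steps, Python scripts to look and compute and a shell command to move; the robot and the scene stay as the last step left them, time stands still between calls to the robot, and variables do not carry over. Pictures are saved under pics/ and viewed, at most 10 in all, crops included, and the job is handed in when it is done.

```bash
ls; mkdir -p pics; python3 - <<'E'
from station import sense,get_image,r
import cv2
s=sense();print({k:s[k] for k in("time_s","ee_pos","ee_rot","gripper_width")})
for n in("side","top"):
    d=get_image(n);cv2.imwrite(f"pics/{n}0.png",d["img"][:,:,::-1]);print(n,d["fov_y"],d["cx"],d["cy"],d["world_from_camera"])
E
```

```text
pics
{'time_s': 0.0, 'ee_pos': array([183.68670931, 649.01789049, 230.36649252]), 'ee_rot': array([ 1.79905142e+02, -8.37358714e-03, -1.58076038e+01]), 'gripper_width': 1.0024432781939312}
side 43.462524379346846 273.7238504498273 204.15467045095414 [[ 9.99804345e-01 -8.18324281e-03  1.80085067e-02  5.67463930e+02]
 [-1.93427194e-02 -5.94961579e-01  8.03521362e-01 -8.12768058e+02]
 [ 4.13895916e-03 -8.03712482e-01 -5.95003458e-01  7.99561313e+02]
 [ 0.00000000e+00  0.00000000e+00  0.00000000e+00  1.00000000e+00]]
top 56.32933177934609 285.5313920051382 211.87326321983087 [[-1.42843546e-02 -9.89187555e-01  1.45958687e-01  4.43923649e+02]
 [-9.99687023e-01  1.71266928e-02  1.82354851e-02  1.85002360e+02]
 [-2.05381045e-02 -1.45652523e-01 -9.89122606e-01  9.00951874e+02]
 [ 0.00000000e+00  0.00000000e+00  0.00000000e+00  1.00000000e+00]]
```

View pics/side0.png

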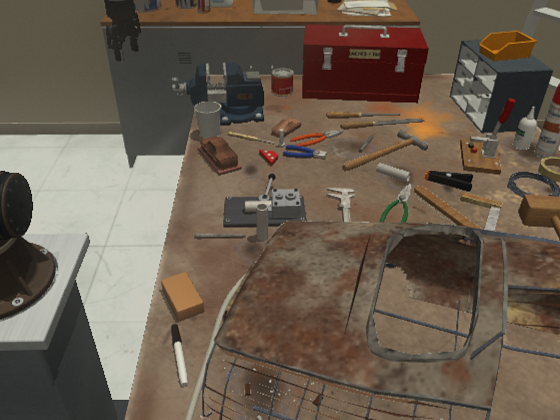

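View pics/top0.png

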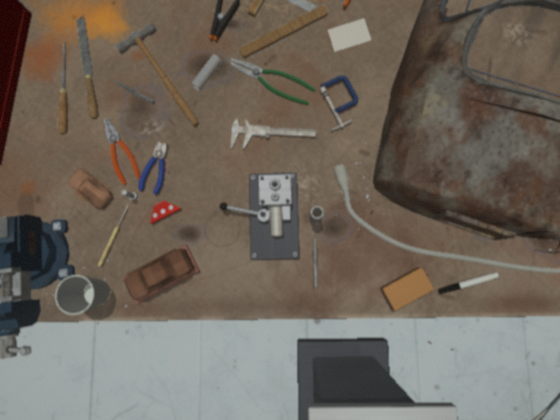

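The side view shows the jig at about (265,208) and the spare tube at (262,222). In the top view the jig's base spans (250–298, 172–260), the knob is at (223,206), the pivot at (264,215) and the spare tube at (317,212). Next I'll zoom in on both.

```bash
python3 - <<'E'
import cv2,numpy as np
t=cv2.imread("pics/top0.png")[165:270,210:335];s=cv2.imread("pics/side0.png")[160:250,185:325]
t=cv2.resize(t,None,fx=4.8,fy=4.8,interpolation=cv2.INTER_CUBIC);cv2.imwrite("pics/topc.png",t)
s=cv2.resize(s,None,fx=5,fy=5,interpolation=cv2.INTER_CUBIC);cv2.imwrite("pics/sidec.png",s)
E
```

```text
(no output)
```

View pics/topc.png

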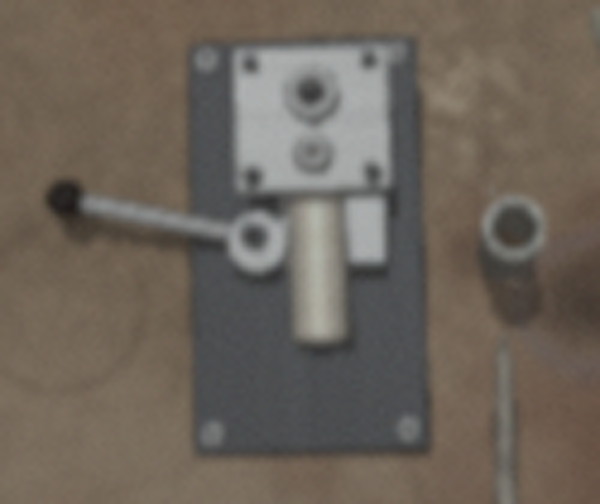

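View pics/sidec.png

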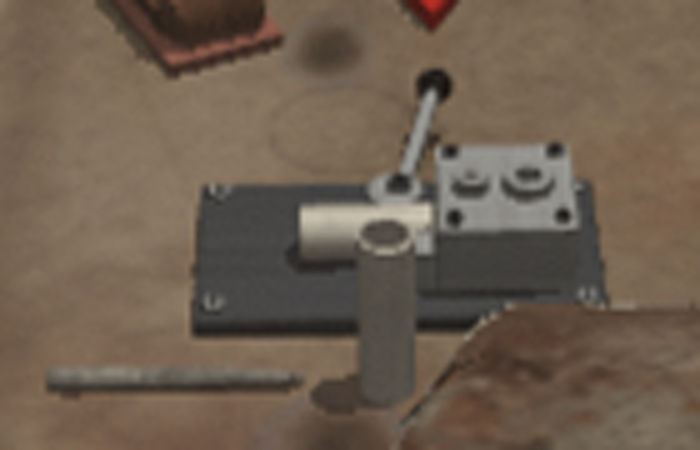

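The crops show the wide bush as the far one, at topc (311,93) and sidec (528,176). The narrow one is at topc (313,153), the tube's near end at topc (320,345) and the knob at topc (66,198). I'll fit the jig pose from the bushes and base corners.

```bash
cat > h.py <<'E'
import numpy as np
from station import get_image
def cam(n,d=None):
    d=d or get_image(n);f=210/np.tan(np.radians(d["fov_y"]/2));return f,d["cx"],d["cy"],np.array(d["world_from_camera"])
def proj(c,P):
    f,cx,cy,T=c;p=(np.asarray(P)-T[:3,3])@T[:3,:3];return np.stack([cx+f*p[:,0]/p[:,2],cy+f*p[:,1]/p[:,2]],1)
def ray(c,uv,z):
    f,cx,cy,T=c;d=T[:3,:3]@np.array([(uv[0]-cx)/f,(uv[1]-cy)/f,1]);return T[:3,3]+d*(z-T[2,3])/d[2]
def tc(u,v):return np.array([210+(u+.5)/4.8-.5,165+(v+.5)/4.8-.5])
def sc(u,v):return np.array([185+(u+.5)/5-.5,160+(v+.5)/5-.5])
E
python3 - <<'E'
from h import *
from scipy.optimize import least_squares
T,S=cam("top"),cam("side")
J=[(65,0,59),(37,0,59),(102,62,12),(102,-50,12),(-98,-50,12),(-98,62,12)]
tp=[tc(311,93),tc(313,153),tc(192,42),tc(415,38),tc(428,450),tc(197,452)]
JS=[(65,0,59),(37,0,59),(-98,62,12),(-98,-50,12)]
sp=[sc(528,176),sc(471,180),sc(203,186),sc(193,320)]
def W(x,J):
    c,s=np.cos(x[2]),np.sin(x[2]);J=np.array(J,float);return np.c_[x[0]+c*J[:,0]-s*J[:,1],x[1]+s*J[:,0]+c*J[:,1],J[:,2]]
f=lambda x:np.r_[(proj(T,W(x,J))-tp).ravel(),(proj(S,W(x,JS))-sp).ravel()]
o=least_squares(f,[500,200,0]);print(o.x,np.degrees(o.x[2]));print(f(o.x).round(2))
x=o.x;c,s=np.cos(x[2]),np.sin(x[2]);R=np.array([[c,s],[-s,c]])
for n,uv,z in[("knob",tc(66,198),32),("tubeend",tc(320,345),30),("wide",tc(311,93),59),("spare",tc(514,228),90)]:
    p=ray(T,uv,z);print(n,p.round(1),"jig",(R@(p[:2]-x[:2])).round(1))
print("knob side",ray(S,sc(434,84),32))
for n,j in[("pushstart",(-90,0)),("home end",(-20,0)),("wide",(65,0)),("pivot",(3,29.6))]:print(n,W(x,[(*j,0)])[0].round(1))
E
```

```text
[5.66045949e+02 2.22938841e+02 8.16610255e-03] 0.4678832110496803
[ 0.27 -0.27  0.09 -0.22 -0.85 -0.11  0.77 -0.57  0.43  0.17 -1.11  0.91
  0.25  0.32  0.08 -0.33 -0.08 -0.   -0.27  0.57]
knob [588.3 340.9  32. ] jig [ 23.2 117.8]
tubeend [517.5 222.5  30. ] jig [-48.6  -0.1]
wide [630.5 224.1  59. ] jig [64.4  0.6]
spare [562.  134.9  90. ] jig [ -4.8 -88. ]
knob side [586.94834633 346.80001907  32.        ]
pushstart [476.  222.2   0. ]
home end [546.  222.8   0. ]
wide [631.  223.5   0. ]
pivot [568.8 252.6   0. ]
```

```bash
cat >> h.py <<'E'
J0=np.array([566.05,222.94]);YAW=np.radians(.47)
def go(pts):
    """jig x,y, z mm, yaw deg (rel jig) -> tool shift cm, turn rad, from the measured pose"""
    from station import sense
    s=sense();p=np.array(s["ee_pos"]);a=np.radians(s["ee_rot"][2]);c,k=np.cos(YAW),np.sin(YAW)
    print("t",round(s["time_s"],2),"jig",np.round([c*(p[0]-J0[0])+k*(p[1]-J0[1]),-k*(p[0]-J0[0])+c*(p[1]-J0[1]),p[2]],1),"yaw",round(np.degrees(a-YAW),2),"F",np.round(s["contact_force"],1))
    for x,y,z,w in pts:
        d=np.array([J0[0]+c*x-k*y,J0[1]+k*x+c*y,z])-p
        print((x,y,z,w),np.round(np.array([d[0]*np.cos(a)+d[1]*np.sin(a),d[0]*np.sin(a)-d[1]*np.cos(a),-d[2]])/10,2),"turn",round(a-YAW-np.radians(w),3))
E
python3 -c "
from h import *
go([(-95,0,120,0),(-95,0,22,0)])"
```

```text
t 0.2 jig [-378.7  429.4  230.7] yaw -16.28 F [-0.5 -0.4 -0.1]
(-95, 0, 120, 0) [39.27 33.27 11.07] turn -0.284
(-95, 0, 22, 0) [39.27 33.27 20.87] turn -0.284
```

```bash
python3 -m jog '[[[10,8.5,1],-0.1],[[20,17,3],-0.2],[[30,25.5,6],-0.284],[[39.3,33.3,11.1],-0.284],[[39.3,33.3,11.1],-0.284],[[39.3,33.3,11.1],-0.284],[[39.3,33.3,11.1],-0.284],[[39.3,33.3,11.1],-0.284],[[39.3,33.3,11.1],-0.284],[[39.3,33.3,11.1],-0.284],[[39.3,33.3,11.1],-0.284],[[39.3,33.3,11.1],-0.284]]' 1
python3 -c "
from h import *
go([(-95,0,60,0),(-95,0,22,0)])"
```

```text
time_s: 1.2
ee_pos: [456.9, 242.6, 126.7]
ee_rot: [-180.0, -0.0, 0.5]
contact_force: [1.1, -0.0, -0.2]
gripper_width: -0.002
grip_force: 0.0
t 1.2 jig [-108.9   20.6  126.7] yaw 0.03 F [ 1.1 -0.  -0.2]
(-95, 0, 60, 0) [1.39 2.06 6.67] turn 0.0
(-95, 0, 22, 0) [ 1.39  2.06 10.47] turn 0.0
```

```bash
python3 -m jog '[[[1.4,2.1,3],0],[[1.4,2.1,6],0],[[1.4,2.1,8],0],[[1.4,2.1,9.5],0],[[1.4,2.1,10.4],0],[[1.4,2.1,10.4],0],[[1.4,2.1,10.4],0],[[1.4,2.1,10.4],0]]'
python3 - <<'E'
from h import *
import cv2
go([(-60,0,22,0),(-33,0,22,0)])
a=[]
for n,(y,x) in(("top",(160,200)),("side",(155,180))):
    a.append(cv2.resize(get_image(n)["img"][y:y+115,x:x+150,::-1],None,fx=2.66,fy=2.66,interpolation=2))
cv2.imwrite("pics/a1.png",np.hstack(a))
E
```

```text
time_s: 1.87
ee_pos: [470.9, 224.2, 23.9]
ee_rot: [-179.9, -0.1, 0.5]
contact_force: [-0.7, 0.9, 0.4]
gripper_width: -0.001
grip_force: 0.0
t 1.87 jig [-95.1   2.   23.9] yaw 0.04 F [-0.7  0.9  0.4]
(-60, 0, 22, 0) [3.51 0.21 0.19] turn 0.001
(-33, 0, 22, 0) [6.21 0.21 0.19] turn 0.001
```

View pics/a1.png

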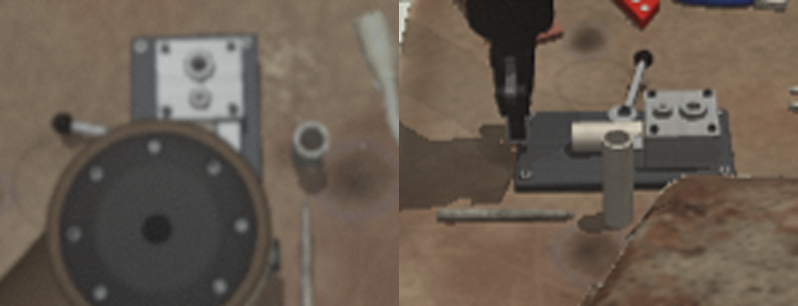

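The fingertips stand just short of the tube's end, in line with it (side half of the picture, about (518,140); tube end at (573,137)). Now I'll push.

```bash
python3 -m jog '[[[1,0.2,0.2],0],[[2,0.2,0.2],0],[[2.7,0.2,0.2],0],[[3.2,0.2,0.2],0],[[3.7,0.2,0.2],0],[[4.2,0.2,0.2],0],[[4.7,0.2,0.2],0],[[5.1,0.2,0.2],0],[[5.4,0.2,0.2],0],[[5.6,0.2,0.2],0],[[5.8,0.2,0.2],0],[[5.8,0.2,0.2],0]]'
python3 -m jog '[[[0.1,0,0],0],[[0.2,0,0],0],[[0.3,0,0],0],[[0.3,0,0],0]]'
python3 -m jog '[[[0.1,0,0],0],[[0.2,0,0],0],[[0.2,0,0],0]]'
```

```text
time_s: 2.97
ee_pos: [528.7, 222.0, 20.9]
ee_rot: [-180.0, -0.0, 0.5]
contact_force: [0.0, 0.7, 0.8]
gripper_width: -0.005
grip_force: 0.0
time_s: 3.3
ee_pos: [531.6, 222.0, 21.0]
ee_rot: [-180.0, -0.0, 0.5]
contact_force: [0.7, 0.0, -0.3]
gripper_width: 0.002
grip_force: 0.0
time_s: 3.55
ee_pos: [533.6, 222.1, 20.9]
ee_rot: [-180.0, -0.0, 0.5]
contact_force: [0.0, -0.1, -0.1]
gripper_width: 0.0
grip_force: 0.0
```

```bash
for i in 1 2; do python3 -m jog '[[[0.1,0,0],0],[[0.2,0,0],0],[[0.2,0,0],0]]' | grep -E "ee_pos|contact"; done
python3 - <<'E'
from h import *
import cv2
d=get_image("side");cv2.imwrite("pics/a2.png",cv2.resize(d["img"][165:235,200:320,::-1],None,fx=6,fy=6,interpolation=2))
E
```

```text
ee_pos: [535.5, 221.9, 20.8]
contact_force: [-0.6, 0.4, 0.3]
ee_pos: [535.6, 221.5, 20.7]
contact_force: [-8.9, 1.8, 5.5]
```

View pics/a2.png

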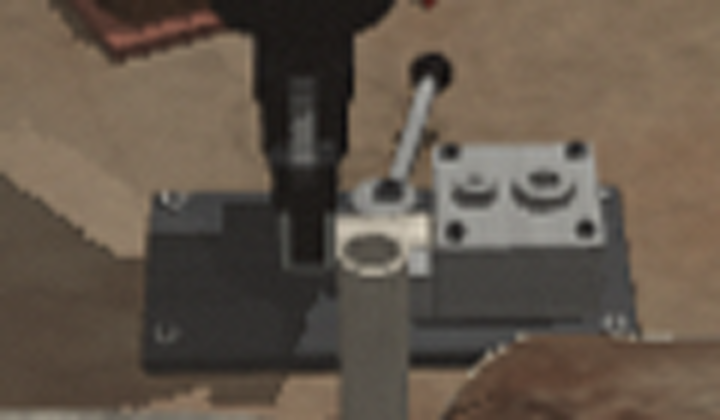

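The tube's end is against the stop: the force rose to 9 N with the fingers' front face at about jig x -20. One more nudge, then I'll back off and go round to the lever.

```bash
python3 -m jog '[[[0.05,0,0],0],[[0.1,0,0],0],[[0.1,0,0],0]]' | grep -E "ee_pos|contact"
python3 -m jog '[[[-1,0,0],0],[[-3,0,0],0],[[-3,0,-3],0],[[-3,0,-6],0],[[-3,0,-9],0],[[-3,0,-9],0],[[-3,0,-9],0]]'| grep -E "ee_pos|contact"
python3 - <<'E'
from h import *
go([(-30,100,110,0),(50,92,110,-13),(50,92,20,-13)])
import cv2
for n in("top","side"):cv2.imwrite(f"pics/{n}1.png",get_image(n)["img"][:,:,::-1])
E
```

```text
ee_pos: [535.6, 221.4, 20.6]
contact_force: [-14.3, 2.7, 9.3]
ee_pos: [509.5, 222.8, 113.1]
contact_force: [-0.1, 0.2, -0.4]
t 4.93 jig [-56.6   0.3 113.1] yaw 0.01 F [-0.1  0.2 -0.4]
(-30, 100, 110, 0) [ 2.66 -9.97  0.31] turn 0.0
(50, 92, 110, -13) [10.66 -9.17  0.31] turn 0.227
(50, 92, 20, -13) [10.66 -9.17  9.31] turn 0.227
```

```bash
python3 -m jog '[[[2.5,-3,0],0.08],[[5,-6,0],0.16],[[8,-8.4,0],0.227],[[10.3,-8.4,0],0.227],[[10.3,-8.4,3],0.227],[[10.3,-8.4,6],0.227],[[10.3,-8.4,8],0.227],[[10.3,-8.4,9.2],0.227],[[10.3,-8.4,9.2],0.227],[[10.3,-8.4,9.2],0.227],[[10.3,-8.4,9.2],0.227]]'| grep -E "ee_pos|contact"
python3 - <<'E'
from h import *
L=[]
for t in range(77,140,5):
    a=np.radians(t);L.append((round(3+60*np.cos(a)+15.2*np.sin(a),1),round(29.6+60*np.sin(a)-15.2*np.cos(a),1),20,t-90))
go(L)
E
```

```text
ee_pos: [611.5, 307.2, 20.0]
contact_force: [0.4, -0.0, 0.4]
t 5.95 jig [46.1 83.8 20. ] yaw -12.98 F [ 0.4 -0.   0.4]
(np.float64(31.3), np.float64(84.6), 20, -13) [-1.46  0.26  0.  ] turn 0.0
(np.float64(26.4), np.float64(86.9), 20, -8) [-1.99  0.14  0.  ] turn -0.087
(np.float64(21.3), np.float64(88.7), 20, -3) [-2.53  0.08  0.  ] turn -0.174
(np.float64(16.1), np.float64(90.1), 20, 2) [-3.07  0.06  0.  ] turn -0.261
(np.float64(10.8), np.float64(91.0), 20, 7) [-3.6  0.1  0. ] turn -0.349
(np.float64(5.4), np.float64(91.4), 20, 12) [-4.14  0.18  0.  ] turn -0.436
(np.float64(-0.0), np.float64(91.4), 20, 17) [-4.66  0.3   0.  ] turn -0.523
(np.float64(-5.4), np.float64(90.9), 20, 22) [-5.18  0.47  0.  ] turn -0.611
(np.float64(-10.7), np.float64(90.0), 20, 27) [-5.68  0.68  0.  ] turn -0.698
(np.float64(-15.9), np.float64(88.5), 20, 32) [-6.15  0.94  0.  ] turn -0.785
(np.float64(-21.0), np.float64(86.7), 20, 37) [-6.61  1.23  0.  ] turn -0.872
(np.float64(-25.9), np.float64(84.4), 20, 42) [-7.03  1.56  0.  ] turn -0.96
(np.float64(-30.5), np.float64(81.6), 20, 47) [-7.42  1.94  0.  ] turn -1.047
```

```bash
python3 -m jog '[[[-1,0.2,0],0],[[-1.5,0.25,0],0],[[-2,0.14,0],-0.087],[[-2.5,0.08,0],-0.174],[[-3.1,0.06,0],-0.261],[[-3.6,0.1,0],-0.35],[[-4.1,0.18,0],-0.436],[[-4.6,0.3,0],-0.523],[[-5.2,0.47,0],-0.61],[[-5.7,0.7,0],-0.7],[[-6.1,0.94,0],-0.785],[[-6.1,0.94,0],-0.785]]'| grep -E "ee_pos|contact"
python3 - <<'E'
from h import *
L=[]
for t in (122,125,128,131,134,136,138):
    a=np.radians(t);L.append((round(3+60*np.cos(a)+15.2*np.sin(a),1),round(29.6+60*np.sin(a)-15.2*np.cos(a),1),20,t-90))
go(L)
E
```

```text
ee_pos: [548.7, 311.3, 20.4]
contact_force: [-0.2, -0.5, -0.3]
t 6.95 jig [-16.6  88.5  20.4] yaw 32.23 F [-0.2 -0.5 -0.3]
(np.float64(-15.9), np.float64(88.5), 20, 32) [0.06 0.04 0.04] turn 0.004
(np.float64(-19.0), np.float64(87.5), 20, 35) [-0.25 -0.04  0.04] turn -0.048
(np.float64(-22.0), np.float64(86.2), 20, 38) [-0.58 -0.09  0.04] turn -0.101
(np.float64(-24.9), np.float64(84.9), 20, 41) [-0.89 -0.14  0.04] turn -0.153
(np.float64(-27.7), np.float64(83.3), 20, 44) [-1.21 -0.15  0.04] turn -0.205
(np.float64(-29.6), np.float64(82.2), 20, 46) [-1.43 -0.16  0.04] turn -0.24
(np.float64(-31.4), np.float64(81.0), 20, 48) [-1.65 -0.16  0.04] turn -0.275
```

```bash
python3 -m jog '[[[-0.25,-0.04,0],-0.05],[[-0.58,-0.09,0],-0.1],[[-0.9,-0.14,0],-0.153],[[-1.1,-0.15,0],-0.185],[[-1.1,-0.15,0],-0.185]]'| grep -E "ee_pos|contact"
python3 -m jog '[[[-0.1,0,0],-0.02],[[-0.2,0,0],-0.035],[[-0.2,0,0],-0.035]]'| grep -E "ee_pos|contact"
python3 - <<'E'
from h import *
go([])
import cv2
d=get_image("side");cv2.imwrite("pics/a3.png",cv2.resize(d["img"][165:235,200:320,::-1],None,fx=6,fy=6,interpolation=2))
E
```

```text
ee_pos: [539.5, 307.0, 20.2]
contact_force: [0.3, 1.9, 1.8]
ee_pos: [537.9, 305.1, 19.4]
contact_force: [1.9, 2.2, 2.0]
t 7.62 jig [-27.5  82.4  19.4] yaw 44.59 F [1.9 2.2 2. ]
```

View pics/a3.png

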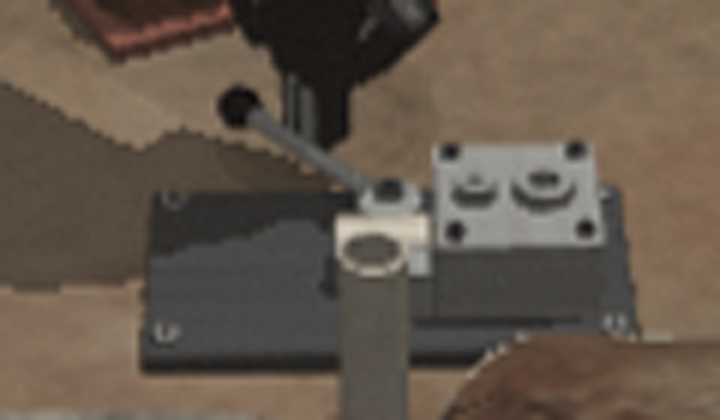

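The lever is nearly round: the knob is at crop (238,105). I'll push on until the force climbs.

```bash
for i in 1 2 3; do python3 -m jog '[[[-0.1,0,0],-0.015],[[-0.15,0,0],-0.025],[[-0.15,0,0],-0.025]]'| grep -E "ee_pos|ee_rot|contact"; done
python3 - <<'E'
from h import *
d=get_image("side");S=cam("side",d);im=d["img"].astype(int)[170:195,225:270].max(2)
import cv2
n,l,st,ce=cv2.connectedComponentsWithStats((im<50).astype(np.uint8))
for i in range(1,n):
    if st[i,4]>8:
        p=ray(S,ce[i]+[225,170],32)[:2]-J0;c,s=np.cos(YAW),np.sin(YAW);p=np.array([c*p[0]+s*p[1],-s*p[0]+c*p[1]])
        print(st[i],p,np.degrees(np.arctan2(p[1]-29.6,p[0]-3)),np.hypot(p[1]-29.6,p[0]-3))
E
```

```text
ee_pos: [537.4, 304.7, 19.3]
ee_rot: [180.0, -0.1, 46.5]
contact_force: [1.3, 5.4, 0.4]
ee_pos: [537.2, 304.8, 19.4]
ee_rot: [180.0, -0.3, 48.0]
contact_force: [4.9, 8.0, -2.3]
ee_pos: [537.0, 304.9, 19.6]
ee_rot: [180.0, -0.4, 49.4]
contact_force: [6.2, 9.8, -4.9]
[ 14   0  31  20 258] [-23.88384111 126.81044097] 105.4589437858881 100.85936122133154
[12 10  6  6 27] [-62.34952696  97.98499125] 133.69974156604528 94.58894069618864
```

```bash
python3 -m jog '[[[-0.1,0,0],0],[[-0.15,0,0],0],[[-0.15,0,0],0]]'| grep -E "ee_pos|contact"
python3 -m jog '[[[1,0,0],0],[[2.5,0,0],0],[[2.5,0,-4],0],[[2.5,0,-8],0],[[2.5,0,-10],0],[[-5,-8,-16],0],[[-10,-13,-16],0],[[-10,-13,-16],0],[[-10,-13,-16],0],[[-10,-13,-16],0],[[-10,-13,-16],0],[[-10,-13,-16],0]]'| grep -E "ee_pos|contact"
python3 - <<'E'
from h import *
import cv2
go([(65,0,130,0),(65,0,79,0)])
a=[]
for n,(y,x) in(("top",(160,200)),("side",(155,180))):
    a.append(cv2.resize(get_image(n)["img"][y:y+115,x:x+150,::-1],None,fx=2.66,fy=2.66,interpolation=2))
cv2.imwrite("pics/a4.png",np.hstack(a))
E
```

```text
ee_pos: [537.0, 304.8, 19.7]
contact_force: [8.7, 13.8, -8.7]
ee_pos: [368.6, 308.5, 179.4]
contact_force: [0.1, -0.0, 0.4]
t 9.72 jig [-196.7   87.2  179.4] yaw 48.99 F [ 0.1 -0.   0.4]
(65, 0, 130, 0) [10.6  25.47  4.94] turn 0.855
(65, 0, 79, 0) [10.6  25.47 10.04] turn 0.855
```

View pics/a4.png

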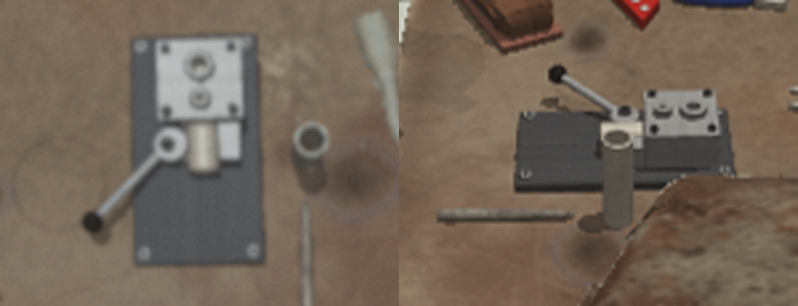

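Top half of the picture: the lever now points back at about 135° with the knob at (93,222), and the tube's near end is at (203,175). I'll check those numerically.

```bash
python3 - <<'E'
from h import *
T=cam("top");c,s=np.cos(YAW),np.sin(YAW);R=np.array([[c,s],[-s,c]])
for n,u,z in(("knob",(93,222),32),("pivot",(173,144),38),("end",(203,175),30),("wide",(199,66),59)):
    p=ray(T,(200+u[0]/2.66-.3,160+u[1]/2.66-.3),z);print(n,R@(p[:2]-J0))
E
```

```text
knob [-61.37413063  92.51255537]
pivot [ 1.80208555 24.29274023]
end [-2.39901529e+01  2.07986401e-02]
wide [63.21096982  0.3772992 ]
```

```bash
python3 - <<'E'
from h import *
import cv2
d=get_image("top");T=cam("top",d);c,s=np.cos(YAW),np.sin(YAW);R=np.array([[c,s],[-s,c]])
W=lambda x,y,z:np.array([[*(J0+R.T@[x,y]),z]])
i0=cv2.imread("pics/top0.png");S=cam("side");g=d["img"].mean(2)
for n,im in(("start",i0),("now",d["img"])):
    for y in(-4,0,4):   # brightness along the tube, half level crossing
        xs=np.arange(-80,0,.5);P=np.vstack([W(x,y,30) for x in xs]);uv=proj(T,P).astype(np.float32)
        v=cv2.remap(im.mean(2).astype(np.float32),uv[:,0:1].copy(),uv[:,1:2].copy(),1).ravel()
        h=(v[:30].mean()+v[-20:].mean())/2;print(n,y,xs[np.argmax(v>h)])
print("predicted z30-plane x for end -20: face z12/39:",[(R@(ray(T,proj(T,W(-20,0,z))[0],30)[:2]-J0))[0].round(1) for z in(12,25,39)])
E
```

```text
start -4 -45.5
start 0 -45.5
start 4 -45.0
now -4 -18.5
now 0 -18.5
now 4 -18.5
predicted z30-plane x for end -20: face z12/39: [np.float64(-22.1), np.float64(-20.6), np.float64(-18.9)]
```

The tube is home and the lever is at its stop. Now I'll point at the wide bush.

```bash
python3 -m jog '[[[1.5,3.5,0],0.1],[[3,7,0],0.2],[[4.5,10.5,0],0.3],[[6,14,0.5],0.4],[[7.5,18,1],0.5],[[9,21.5,2],0.6],[[10.6,25.5,4],0.7],[[10.6,25.5,5],0.8],[[10.6,25.5,5],0.855],[[10.6,25.5,5],0.855],[[10.6,25.5,5],0.855],[[10.6,25.5,5],0.855]]'| grep -E "ee_pos|contact"
python3 -c "
from h import *
go([(65,0,79,0)])"
```

```text
ee_pos: [632.5, 223.3, 128.9]
contact_force: [0.1, 0.7, 0.3]
t 10.97 jig [ 66.5  -0.2 128.9] yaw -0.0 F [0.1 0.7 0.3]
(65, 0, 79, 0) [-0.15 -0.02  4.99] turn -0.0
```

```bash
python3 -m jog '[[[-0.1,0,1.5],0],[[-0.15,0,3],0],[[-0.15,0,4],0],[[-0.15,0,4.7],0],[[-0.15,0,5],0],[[-0.15,0,5],0],[[-0.15,0,5],0]]'| grep -E "ee_pos|contact"
python3 - <<'E'
from h import *
import cv2
go([(65,0,79,0)])
d=get_image("side");S=cam("side",d);c,s=np.cos(YAW),np.sin(YAW);p=J0+[c*65,s*65]
print("bush axis at z59, z79 in crop:",(proj(S,[[*p,59],[*p,79]])-[230,150])*7)
cv2.imwrite("pics/a5.png",cv2.resize(d["img"][150:225,230:330,::-1],None,fx=7,fy=7,interpolation=2))
E
```

```text
ee_pos: [631.1, 223.6, 79.5]
contact_force: [0.1, 0.2, -0.1]
t 11.55 jig [65.1  0.2 79.5] yaw -0.08 F [ 0.1  0.2 -0.1]
(65, 0, 79, 0) [-0.01  0.02  0.05] turn -0.001
bush axis at z59, z79 in crop: [[423.16264202 315.86289898]
 [424.50815654 268.31085904]]
```

View pics/a5.png

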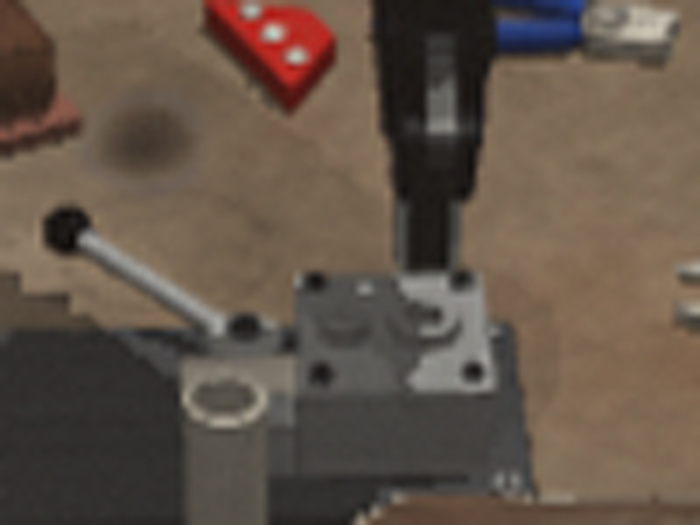

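The fingertips, at about (428,271), stand directly above the wide bush at about (428,318), roughly 2 cm clear of it. I'll dwell there, then hand in.

```bash
for i in 1 2 3; do python3 -m jog '[[[0,0,0],0],[[0,0,0],0],[[0,0,0],0],[[0,0,0],0],[[0,0,0],0],[[0,0,0],0],[[0,0,0],0],[[0,0,0],0],[[0,0,0],0],[[0,0,0],0],[[0,0,0],0],[[0,0,0],0]]'| grep -E "time|ee_pos|contact"; done
python3 -c "
from station import ticket
print(ticket.finish_job())"
```

```text
time_s: 12.6
ee_pos: [630.8, 223.4, 78.9]
contact_force: [0.2, 0.4, 0.4]
time_s: 13.6
ee_pos: [630.8, 223.4, 78.9]
contact_force: [-0.3, 0.9, 0.3]
time_s: 14.6
ee_pos: [630.8, 223.4, 78.9]
contact_force: [-0.0, 0.4, 0.1]
the job is handed in; nothing more can be done
None
```

The tube is pushed fully against the end stop and the cam lever is round at its stop; the job was handed in after 14.6 s with the fingertips still, touching nothing, about 2 cm over the wide bush for the last 3 s (no verdict was returned).

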